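# Hang the slide rack to drain and cover the dish

### The job

Take the slide rack out of the steel staining dish and hang it by its wire bail in the hook of the draining stand, keeping it upright on the way. Then put the lid on the dish so that it sits fully home, and leave the other things on the worktop where they are.

Things in the scene. Friction and masses are not known exactly. Their poses are not given: they have to be found in the camera images.
- rack_centre (a point): Slide rack, loose, about 0.25 kg, 56 x 86 x 175 mm (x, y, z), standing in the dish; this point is its centre, 87.5 mm above its underside. A steel tray of glass slides, 37 mm high, under a wire bail (6 mm wire) in the rack's y-z plane. The bail's window above the tray, open along x, is 77 mm wide and 75 mm high in the middle (62 mm at the sides). Front and back are alike.
- rack_bar (a point): Middle of the bail's top wire (wire centre), its peak, 115 mm above the rack's underside, 27.5 mm above rack_centre: this is what lies in the hook when hung. The wire slopes down from it to either side.
- rack_tab (a point): Centre of the rack's black grip tab, on top of the bail's peak: 12 mm thick (rack x), 30 mm wide (rack y), from 118 to 175 mm above the rack's underside; this point is 32 mm above rack_bar. Hold the rack here from above. Same axes as the rack.
- stand: Draining stand, fixed; origin on the worktop under the hook's throat. Tray foot 14 mm high (x -70 to +110 mm, y +-60 mm); post 85 mm behind the throat (+x) with a clamp block up to 199 mm high. From it an 8 mm rod, top 192 mm high, runs towards -x in the stand's x-z plane; from x = +22 mm it dips to the throat and turns up to a free tip, a J-hook.
- hook_throat (a point): Where the centre of the bail's top wire lies when hung: 185 mm above the stand's origin, stand's axes. The free tip is 28 mm to -x of it, its top 21 mm higher. The bail goes over the tip moving along the stand's +x, its plane across the rod (rack y along stand y, either way round), then down.
- dish: Staining dish, fixed, steel, open at the top, 90 x 120 x 50 mm (x, y, z), walls and floor 4 mm; origin at the centre of its underside, on the worktop. The rack stands on its inner floor. Beware: a wall shelf overhangs the back of the worktop from about x = 0.6 m on, about 0.5 m up; keep wrist and elbow in front of it when crossing from side to side.
- lid_centre (a point): Lid of the dish, loose, about 0.2 kg, lying right way up on the worktop; its centre, 20 mm above its underside. A step 74 x 104 mm (x, y), 8 mm deep, fits into the dish with 4 mm play all round; the plate above it, 98 x 128 x 4 mm, rests on the rim when seated: this point is then 62 mm above the dish's origin. Either way round will do.
- lid_handle (a point): Centre of the lid's black handle bar, 13 mm above lid_centre, same axes: bar along the lid's y, 12 mm wide (x), 70 mm long, 14 mm high, 14 mm clear above the plate, on two posts at y = +-27 mm.
- cuvette_box: Bystander: white carton 120 x 175 x 67 mm; origin at the centre of its underside.
- stapler: Bystander: black stapler 100 x 28 x 36 mm; origin at the centre of its underside.
- strip_tub: Bystander: black upright tub with cap, 43 mm wide, 122 mm high; origin at the centre of its underside.
- label_roll: Bystander: white roll of labels, 45 mm wide, 37 mm high; origin at the centre of its underside.
There are look-alikes about, which are no part of the job. What is shaped like the part that bears lid_centre but orange is not meant.

How it is judged:
On the way:
1. the rack hangs by its bail in the throat of the hook, let go (horizontal distance between rack_bar and hook_throat below 0.014 m and z of rack_bar in the frame of stand between 0.179 and 0.195 m and angle between rack_centre's own z axis and vertical below 0.25 rad and contact force between rack and the fingers below 0.1 N), for 0.3 s.
At the end, for the whole second after the job is handed in: Rack at rest in the hook: middle of its top wire within 14 mm of the throat from above, -6 to +10 mm in height, tilt under 0.25 rad. Lid at rest on the dish: level within 0.05 rad, centred within 9 mm, at most 3.5 mm above its seat, edges along the dish's within 0.15 rad (horizontal distance between rack_bar and hook_throat below 0.014 m and z of rack_bar in the frame of stand between 0.179 and 0.195 m and angle between rack_centre's own z axis and vertical below 0.25 rad and horizontal distance between lid_centre and dish below 0.009 m and z of lid_centre in the frame of dish between 0.055 and 0.0655 m and angle between lid_centre's own z axis and vertical below 0.05 rad and angle between the x axis of lid_centre and the x axis of dish, either way round below 0.15 rad and linear speed of rack below 0.05 m/s and linear speed of lid below 0.02 m/s); the robot touches nothing.
It fails at once if the rack is tipped more than 0.6 rad (angle between rack_centre's own z axis and vertical above 0.6 rad).
It fails at once if a bystander (carton, stapler, tub or label roll) is moved more than 30 mm (distance of any of cuvette_box, stapler, strip_tub, label_roll from where it was at the start of the episode above 0.03 m).
It also fails if it takes over 72 s, if anything falls off the work surface, if the arm or the gripper's body presses on something with over 40 N, if the wrist force passes 120 N, or if a joint passes its speed limit or range.

### The arm

A 7-joint arm with a two-finger parallel gripper is mounted at the origin on a cart in front of the work surface, level with it; the furniture and walls round the work are solid. World frame = base frame: x ahead of the robot, y to its left, z up, the work surface at z = 0. Lengths are in m, angles in rad, forces in N, time in s.
With the tool pointing down it reaches from about 0.425 to 0.925 m from the base axis. Payload 6.8 kg.
Tool frame: the origin (TCP) lies between the finger pads; the fingertips stand finger_overhang ahead of it and the grasp point (between the pads) lies 6 mm ahead of it (finger_overhang is the distance from the TCP to the fingertips, in m); z points along the fingers, y is the line along which they close (so a half turn about z gives the same grasp; the last joint's range is limited). The gripper opens to 85 mm and grips with 20 to 120 N. Pads are 22 mm wide; open, the fingers measure 114 mm over their backs; the gripper's body (76 mm by 85 mm) begins 54 mm behind the grasp point. The pads swing forward as they close: fully open they stand 13 mm farther back than shut.
Start: joints at [1.147, 0.477, 0.022, 1.555, -0.011, 1.109, -0.083], TCP at [0.21, -0.642, 0.256] pointing down, gripper open.
Joint ranges: [-2.96, 2.96], [-0.34, 2.1], [-1.41, 1.46], [0.24, 2.44], [-1.37, 4.51], [0.17, 1.92], [-2.96, 2.96]. Speed limits (rad/s): [2.39, 2.39, 3.14, 3.14, 3.14, 3.14, 3.14].

### API

Orientations are given as a unit quaternion [w, x, y, z].
In Python, from station import * gives the robot as it stands.
- The arm moves only by the tool drive_tool, never from a script. Its argument "increments" is a list of rows, each an object of numbers: "claw": the finger opening in m, from 0 to 0.0854; "dx", "dy", "dz": the shift along the tool's x, y, z in m; "wx", "wy", "wz": the turn, a rotation vector about the tool's x, y, z in degrees. A call has 1 to 20 rows; each row shifts and turns the commanded pose from where the row before left it, along the tool's axes as they then stand; what a row does not reach is not made up. A row lasts 1/8 s, in which the tool goes at most 62.5 mm and 10.7 degrees, less where a joint would pass 70% of its speed; a pose out of reach is approached as far as the arm can. A call with a gripper value outside its range is refused whole. The fingers move at their own pace and stop on an object; "newtons" is the grip in N (left out, the last holds). Time passes only in rows, so rows that do not move let the fingers close. It gives the time, the measured TCP pose, the force, the opening and the grip force at its end, in the units of the state.
- get_obs(): the state, without advancing time (a new reading comes with each control period).
- read_camera(name): name is "scene" or "top" or "wrist"; returns (picture, depth): 384x512x3 uint8, red, green, blue; 384x512 float32, m along the optical axis (not along the pixel's ray), 0 where there is no reading.
- calibration(name): a dict with "intrinsics" (3x3 intrinsics, pixels), "k1" (the pictures are not rectified: a ray, as slopes to the right and down, at radius r is drawn at 1 + k1 r^2 times it, then the intrinsics apply), "R" (3x3) and "t" (3): a world point X has camera coordinates R X + t; the wrist camera has in their place "mount" (4x4, takes a point from camera to tool coordinates, whose origin is the TCP and whose axes are the flange's). Camera axes: x right, y down, z forward; pixel columns grow to the right and rows downward; lengths in m; the calibration is good to about 2 mm. A picture is of the moment at which its call begins: read the wrist's pose just before it. calibration takes no time and is no camera call.
- hand_in(): hands the job in; it is judged then, once.
The state is a dict: "t": time; "q": joint angles; "joint_vel": joint speeds; "joint_torque": joint torques, N m; "eef_pos": TCP position; "tool_rot": TCP orientation; "contact_force": force on the tool from outside, world axes, zero at the start; "torque": the same for the moment, N m; "gripper_width": opening from 0.0 (shut) to 1.0 (fully open); "grasp_force": force on a finger pad.
Only numpy, scipy, OpenCV 4.12 (cv2) and the standard library are available. Lean on these libraries where they do the work, as an engineer would, in place of code of your own. Each camera call takes 0.05 s, during which the arm holds its last target. There are 200 camera calls.

## Working session

There is one attempt and no reset: what is moved stays moved. The work goes in short steps, Python scripts to look and compute and a tool call to move; the robot and the scene stay as the last step left them, time stands still between calls to the robot, and variables do not carry over. Pictures are saved under pics/ and viewed, at most 10 in all, crops included, and the job is handed in when it is done.

Besides the shell and the picture viewer there is one more tool, called after "Call:" by a JSON object that holds its "op" and its "data", one argument or row to a line. drive_tool: Moves the arm, as the interface text tells. Its arguments: {"type":"object","properties":{"increments":{"type":"array","items":{"type":"object","properties":{"claw":{"type":"number"},"dx":{"type":"number"},"dy":{"type":"number"},"dz":{"type":"number"},"wx":{"type":"number"},"wy":{"type":"number"},"wz":{"type":"number"}}}},"newtons":{"type":"number"}},"required":["increments"]}

```bash
mkdir -p pics
cat > h.py <<'E'
from station import *
import numpy as np, cv2
from scipy.spatial.transform import Rotation as Ro
def tool():
    o=get_obs(); q=o["tool_rot"]
    return Ro.from_quat([q[1],q[2],q[3],q[0]]).as_matrix(), np.array(o["eef_pos"])
def pts(name,d,cal,T=None):
    K=np.array(cal["intrinsics"]);v,u=np.mgrid[:384,:512].astype(np.float32)
    D=np.array([cal["k1"],0,0,0,0],float)
    s=cv2.undistortPoints(np.stack([u.ravel(),v.ravel()],1)[:,None].astype(np.float64),K,D)[:,0]
    P=np.c_[s,np.ones(len(s))]*d.ravel()[:,None]
    if name=="wrist":
        M=np.array(cal["mount"]);P=P@M[:3,:3].T+M[:3,3];R,p=T;P=P@R.T+p
    else: P=(P-np.array(cal["t"]))@np.array(cal["R"])
    return P.reshape(384,512,3)
def look(name):
    T=tool();im,d=read_camera(name)
    return im,pts(name,d,calibration(name),T),d
E
python3 - <<'E'
from h import *
for n in("scene","top"):
    im,P,d=look(n);np.savez(n+"0.npz",im=im,P=P,d=d)
    cv2.imwrite(f"pics/{n}0.png",cv2.resize(im[...,::-1],(800,600)))
    c=calibration(n);print(n,-np.array(c["R"]).T@np.array(c["t"]))
print(get_obs(),calibration("wrist")["mount"],finger_overhang if 'finger_overhang' in globals() else '')
E
```

```text
scene [0.00738497 0.0199667  1.17121832]
top [ 0.40798747 -0.09573086  1.32496059]
{'t': 0.1, 'q': array([ 1.14688585,  0.47774909,  0.0223432 ,  1.5563365 , -0.0114863 ,
        1.10933894, -0.08310031]), 'joint_vel': array([-0.00074496, -0.00037789, -0.00119183, -0.00188299, -0.00063381,
       -0.00049152,  0.00051455]), 'joint_torque': array([ 5.70966076e-03, -5.97758675e+01,  1.61370344e+00, -2.81955743e+01,
        1.27758514e-02,  4.98038411e-03, -1.64829814e-06]), 'eef_pos': array([ 0.20947954, -0.64114809,  0.2554085 ]), 'tool_rot': array([-8.27639175e-04,  9.87556487e-01,  1.57262392e-01, -2.01476261e-04]), 'contact_force': array([-0.30343687,  0.34961739,  0.2674852 ]), 'torque': array([ 0.02493541, -0.0025053 , -0.00512557]), 'grasp_force': 0.0, 'gripper_width': 0.9978363024769179} [[ 1.48390938e-04 -9.62140911e-01 -2.72552464e-01  6.82159259e-02]
 [ 9.99999879e-01  2.70618658e-04 -4.10865348e-04  5.65249445e-04]
 [ 4.69068142e-04 -2.72552370e-01  9.62140835e-01 -1.17398194e-01]
 [ 0.00000000e+00  0.00000000e+00  0.00000000e+00  1.00000000e+00]] 0.025
```

View pics/scene0.png

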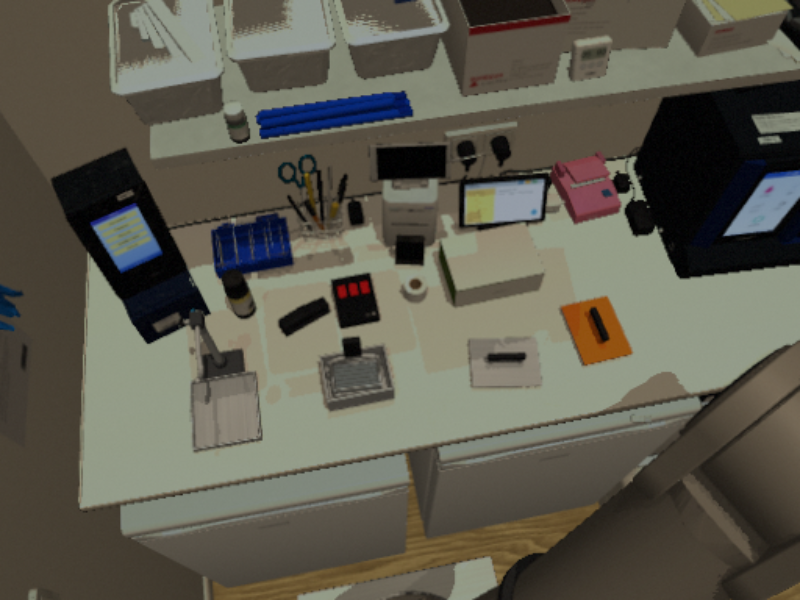

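View pics/top0.png

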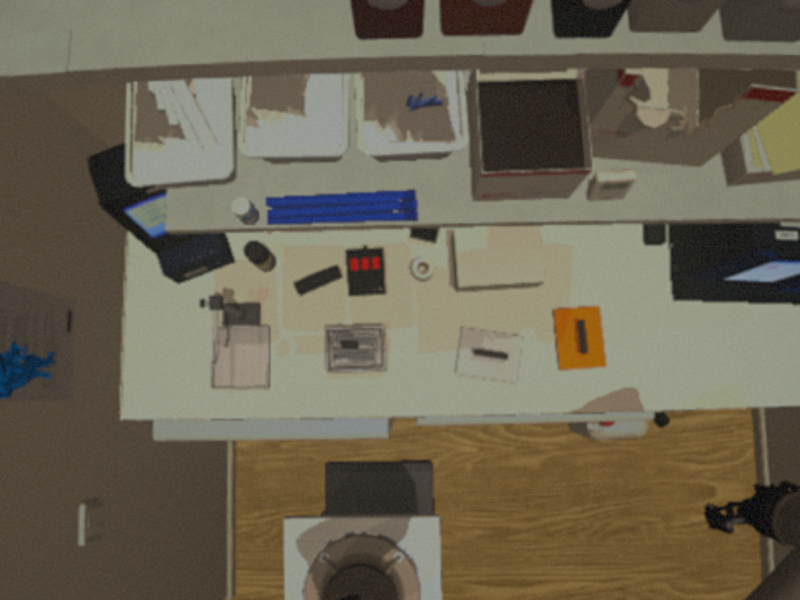

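The pictures show the rack in the dish (scene 355,375; top 355,347), the grey lid (scene 505,360; top 490,353) with the orange look-alike to its right, and the stand with its hook (scene 205,340; top 235,340).

Run:
```python
from h import *
def box(n,u0,u1,v0,v1,zlo,zhi,dark=None):
    f=np.load(n+"0.npz");im,P=f["im"],f["P"]
    m=np.zeros((384,512),bool);m[int(v0*.64):int(v1*.64),int(u0*.64):int(u1*.64)]=1
    m&=(P[...,2]>zlo)&(P[...,2]<zhi)&(f["d"]>0)
    if dark: m&=im.max(2)<dark
    Q=P[m]; 
    if len(Q)<4: return print(n,len(Q))
    r=cv2.minAreaRect((Q[:,:2]*1000).astype(np.float32))
    print(n,len(Q),"med",np.median(Q,0).round(4),"min",Q.min(0).round(3),"max",Q.max(0).round(3),"rect",np.round(r[0],1),np.round(r[1],1),round(r[2],1))
for n,a in(("scene",(460,550,330,395)),("top",(450,530,320,390))):
    print("handle");box(n,*a,.02,.06,70); print("plate");box(n,*a,.006,.02)
for n,a in(("scene",(310,400,330,415)),("top",(315,395,315,380))):
    print("tab");box(n,*a,.10,.2,70);print("rim");box(n,*a,.04,.06)
for n,a in(("scene",(180,265,300,455)),("top",(195,275,285,395))):
    print("rod");box(n,*a,.165,.22);print("foot");box(n,*a,.007,.025)
```

```text
handle
scene 111 med [ 0.4727 -0.2649  0.0393] min [ 0.463 -0.299  0.021] max [ 0.484 -0.233  0.046] rect [ 473.3 -266.5] [66.6 11.7] 80.0
plate
scene 1242 med [ 0.4679 -0.2654  0.0125] min [ 0.404 -0.337  0.006] max [ 0.552 -0.197  0.019] rect [ 477.4 -262.6] [147.9 123.9] 79.2
handle
top 50 med [ 0.4743 -0.2639  0.0394] min [ 0.467 -0.296  0.033] max [ 0.481 -0.236  0.045] rect [ 474.4 -265.8] [61.   8.5] 80.6
plate
top 1097 med [ 0.4703 -0.2667  0.012 ] min [ 0.405 -0.35   0.006] max [ 0.539 -0.192  0.019] rect [ 471.5 -271.9] [132.  157.9] 1.6
tab
scene 137 med [0.4862 0.0071 0.1593] min [ 0.483 -0.008  0.113] max [0.495 0.022 0.184] rect [489.4   6.9] [30.  11.3] 86.0
rim
scene 388 med [0.4781 0.0039 0.0478] min [ 0.443 -0.056  0.04 ] max [0.536 0.065 0.059] rect [489.5   4.4] [ 91.8 120.1] 0.7
tab
top 52 med [0.489  0.0072 0.1783] min [ 0.483 -0.007  0.151] max [0.495 0.022 0.183] rect [489.3   7.4] [29.3 11.4] 88.5
rim
top 240 med [0.4939 0.0027 0.0489] min [ 0.442 -0.054  0.04 ] max [0.533 0.066 0.059] rect [488.    5.8] [ 90.2 120.5] 1.2
rod
scene 254 med [0.5561 0.248  0.1935] min [0.452 0.237 0.165] max [0.582 0.274 0.207] rect [517.6 259.3] [ 37.5 129.5] 85.1
foot
scene 787 med [0.5459 0.2393 0.0135] min [0.411 0.169 0.007] max [0.684 0.322 0.025] rect [547.7 246. ] [153. 273.] 89.7
rod
top 217 med [0.5547 0.2499 0.1939] min [0.452 0.238 0.179] max [0.58  0.277 0.207] rect [516.3 254.1] [128.3  38.1] 3.6
foot
top 622 med [0.5406 0.2414 0.0129] min [0.404 0.179 0.007] max [0.626 0.344 0.024] rect [517.5 254.7] [161.8 218.3] 82.3
```

Call:
{"op": "drive_tool", "data": {
  "increments": [
    {"wz": 9.05},
    {"wz": 9.05},
    {"dx": 0.02, "dy": -0.0463},
    {"dx": 0.02, "dy": -0.0463},
    {"dx": 0.02, "dy": -0.0463},
    {"dx": 0.02, "dy": -0.0463},
    {"dx": 0.02, "dy": -0.0463},
    {"dx": 0.02, "dy": -0.0463},
    {"dx": 0.02, "dy": -0.0463},
    {"dx": 0.02, "dy": -0.0463},
    {"dx": 0.02, "dy": -0.0463},
    {"dx": 0.02, "dy": -0.0463},
    {"dx": 0.02, "dy": -0.0463},
    {"dx": 0.02, "dy": -0.0463},
    {"dx": 0.02, "dy": -0.0463},
    {"dx": 0.02, "dy": -0.0463}
  ],
  "newtons": 40
}}

```text
schema error: expected keys claw, dx, dy, dz, wx, wy, wz
```

Run:
```python
from h import *
R,p=tool();print(p.round(4),R.round(3))
im,P,d=look("wrist");np.savez("w1.npz",im=im,P=P,d=d)
Z=P[...,2];m=(d>0)&(im.max(2)<70)&(Z>.125)&(Z<.2)&(abs(P[...,0]-.489)<.04)&(abs(P[...,1]-.007)<.04)
Q=P[m];print(len(Q))
if len(Q):
    print(np.median(Q,0),Q.min(0),Q.max(0),cv2.minAreaRect((Q[:,:2]*1000).astype(np.float32)))
# rod lines
for n in("scene","top"):
    f=np.load(n+"0.npz");P=f["P"].reshape(-1,3)
    for x0 in np.arange(.445,.585,.01):
        Q=P[(P[:,0]>x0)&(P[:,0]<=x0+.01)&(abs(P[:,1]-.255)<.04)&(P[:,2]>.165)&(P[:,2]<.22)]
        if len(Q): print(n,x0.round(3),len(Q),np.r_[Q[:,1].min(),np.median(Q[:,1]),Q[:,1].max(),np.median(Q[:,2]),Q[:,2].max()].round(4))
```

```text
[ 0.2095 -0.6411  0.2554] [[ 0.951  0.311 -0.001]
 [ 0.311 -0.951  0.002]
 [-0.    -0.002 -1.   ]]
0
scene 0.445 6 [0.2463 0.2482 0.2505 0.2051 0.2068]
scene 0.455 8 [0.2455 0.2465 0.2502 0.1993 0.2061]
scene 0.465 7 [0.2454 0.2469 0.2515 0.1882 0.1915]
scene 0.475 10 [0.2452 0.2469 0.2502 0.1839 0.1887]
scene 0.485 14 [0.2451 0.2493 0.253  0.1831 0.1889]
scene 0.495 17 [0.2452 0.2479 0.2533 0.1886 0.1928]
scene 0.505 14 [0.2448 0.2485 0.2527 0.1915 0.1952]
scene 0.515 11 [0.246  0.2484 0.2506 0.1935 0.1967]
scene 0.525 10 [0.2458 0.2479 0.2507 0.1918 0.1953]
scene 0.535 12 [0.2446 0.2475 0.2507 0.1914 0.1964]
scene 0.545 11 [0.2428 0.2469 0.2522 0.1929 0.1986]
scene 0.555 63 [0.237  0.2489 0.2769 0.1953 0.2026]
scene 0.565 57 [0.2371 0.2533 0.2762 0.1969 0.2037]
scene 0.575 20 [0.2371 0.2452 0.2576 0.1986 0.2023]
top 0.445 1 [0.2477 0.2477 0.2477 0.2049 0.2049]
top 0.455 8 [0.2466 0.2477 0.2505 0.205  0.2067]
top 0.465 9 [0.2469 0.248  0.253  0.1895 0.196 ]
top 0.475 12 [0.2465 0.2495 0.2537 0.1838 0.1896]
top 0.485 9 [0.2462 0.2493 0.2521 0.1829 0.1902]
top 0.495 12 [0.2477 0.2497 0.2542 0.1889 0.1923]
top 0.505 12 [0.2461 0.249  0.2536 0.1931 0.1987]
top 0.515 9 [0.2466 0.25   0.254  0.1901 0.1941]
top 0.525 10 [0.2468 0.25   0.2541 0.1927 0.1944]
top 0.535 11 [0.2483 0.2503 0.2538 0.1906 0.1924]
top 0.545 17 [0.2399 0.2501 0.258  0.1931 0.1991]
top 0.555 42 [0.2384 0.2495 0.2757 0.1982 0.2037]
top 0.565 47 [0.2382 0.2539 0.2767 0.1974 0.2033]
top 0.575 18 [0.239  0.2478 0.2607 0.199  0.2045]
```

Call:
{"op": "drive_tool", "data": {
  "increments": [
    {"claw": 0.085, "dx": 0, "dy": 0, "dz": 0, "wx": 0, "wy": 0, "wz": 9.05},
    {"claw": 0.085, "dx": 0, "dy": 0, "dz": 0, "wx": 0, "wy": 0, "wz": 9.05},
    {"claw": 0.085, "dx": 0.02, "dy": -0.0463, "dz": 0, "wx": 0, "wy": 0, "wz": 0},
    {"claw": 0.085, "dx": 0.02, "dy": -0.0463, "dz": 0, "wx": 0, "wy": 0, "wz": 0},
    {"claw": 0.085, "dx": 0.02, "dy": -0.0463, "dz": 0, "wx": 0, "wy": 0, "wz": 0},
    {"claw": 0.085, "dx": 0.02, "dy": -0.0463, "dz": 0, "wx": 0, "wy": 0, "wz": 0},
    {"claw": 0.085, "dx": 0.02, "dy": -0.0463, "dz": 0, "wx": 0, "wy": 0, "wz": 0},
    {"claw": 0.085, "dx": 0.02, "dy": -0.0463, "dz": 0, "wx": 0, "wy": 0, "wz": 0},
    {"claw": 0.085, "dx": 0.02, "dy": -0.0463, "dz": 0, "wx": 0, "wy": 0, "wz": 0},
    {"claw": 0.085, "dx": 0.02, "dy": -0.0463, "dz": 0, "wx": 0, "wy": 0, "wz": 0},
    {"claw": 0.085, "dx": 0.02, "dy": -0.0463, "dz": 0, "wx": 0, "wy": 0, "wz": 0},
    {"claw": 0.085, "dx": 0.02, "dy": -0.0463, "dz": 0, "wx": 0, "wy": 0, "wz": 0},
    {"claw": 0.085, "dx": 0.02, "dy": -0.0463, "dz": 0, "wx": 0, "wy": 0, "wz": 0},
    {"claw": 0.085, "dx": 0.02, "dy": -0.0463, "dz": 0, "wx": 0, "wy": 0, "wz": 0},
    {"claw": 0.085, "dx": 0.02, "dy": -0.0463, "dz": 0, "wx": 0, "wy": 0, "wz": 0},
    {"claw": 0.085, "dx": 0.02, "dy": -0.0463, "dz": 0, "wx": 0, "wy": 0, "wz": 0},
    {"claw": 0.085, "dx": 0, "dy": 0, "dz": 0, "wx": 0, "wy": 0, "wz": 0}
  ],
  "newtons": 40
}}

```text
t: 2.28
eef_pos: [0.4906, 0.0108, 0.2564]
tool_rot: [-0.001, 1.0, 0.003, 0.0]
contact_force: [-1.1, -1.4, 0.5]
gripper_width: 0.997
grasp_force: 0.0
```

Run:
```python
from h import *
import time
R,p=tool();print(p.round(4),R.round(3),get_obs()["q"].round(2),get_obs()["t"])
im,P,d=look("wrist");np.savez("w1.npz",im=im,P=P,d=d)
Z=P[...,2];m=(d>0)&(im.max(2)<70)&(Z>.125)&(Z<.2)&(abs(P[...,0]-.489)<.04)&(abs(P[...,1]-.007)<.04)
Q=P[m];print(len(Q))
if len(Q):
    print(np.median(Q,0),Q.min(0),Q.max(0),cv2.minAreaRect((Q[:,:2]*1000).astype(np.float32)))
cv2.imwrite("pics/w1.png",im[...,::-1])
```

```text
[0.4906 0.0108 0.2564] [[ 1.     0.007  0.001]
 [ 0.007 -1.     0.002]
 [ 0.001 -0.002 -1.   ]] [ 0.18  0.2  -0.37  1.97  0.08  0.99 -1.79] 2.275
1589
[0.49578603 0.00597252 0.17600129] [ 0.48469624 -0.00875133  0.12534829] [0.49761355 0.02033974 0.18073913] ((491.2572326660156, 5.806855201721191), (29.278470993041992, 11.660862922668457), 86.72301483154297)
```

View pics/w1.png

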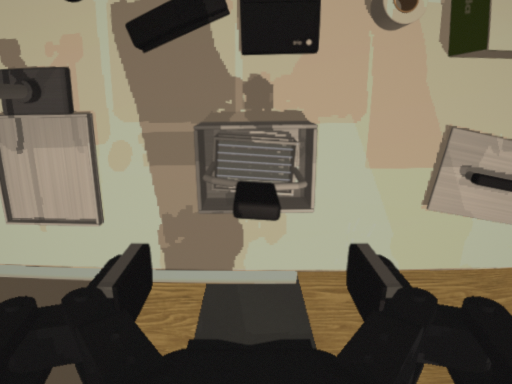

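The wrist picture shows the tab at (257,200) between the open fingers, the dish below it at (255,165), the hook foot at left and the lid at right. The tab is at (0.490, 0.0065), turned about 3° clockwise.

Call:
{"op": "drive_tool", "data": {
  "increments": [
    {"claw": 0.085, "dx": 0, "dy": 0.0043, "dz": 0, "wx": 0, "wy": 0, "wz": 3},
    {"claw": 0.085, "dx": 0, "dy": 0, "dz": 0.03, "wx": 0, "wy": 0, "wz": 0},
    {"claw": 0.085, "dx": 0, "dy": 0, "dz": 0.03, "wx": 0, "wy": 0, "wz": 0},
    {"claw": 0.085, "dx": 0, "dy": 0, "dz": 0.032, "wx": 0, "wy": 0, "wz": 0},
    {"claw": 0.085, "dx": 0, "dy": 0, "dz": 0, "wx": 0, "wy": 0, "wz": 0},
    {"claw": 0.02, "dx": 0, "dy": 0, "dz": 0, "wx": 0, "wy": 0, "wz": 0},
    {"claw": 0.02, "dx": 0, "dy": 0, "dz": 0, "wx": 0, "wy": 0, "wz": 0},
    {"claw": 0.02, "dx": 0, "dy": 0, "dz": 0, "wx": 0, "wy": 0, "wz": 0},
    {"claw": 0.02, "dx": 0, "dy": 0, "dz": 0, "wx": 0, "wy": 0, "wz": 0},
    {"claw": 0.02, "dx": 0, "dy": 0, "dz": 0, "wx": 0, "wy": 0, "wz": 0},
    {"claw": 0.02, "dx": 0, "dy": 0, "dz": 0, "wx": 0, "wy": 0, "wz": 0}
  ],
  "newtons": 50
}}

```text
t: 3.7
eef_pos: [0.4903, 0.0026, 0.165]
tool_rot: [-0.0, 1.0, -0.026, 0.001]
contact_force: [-0.2, 2.0, 5.9]
gripper_width: 0.343
grasp_force: 51.1
```

Call:
{"op": "drive_tool", "data": {
  "increments": [
    {"claw": 0.02, "dx": 0, "dy": 0, "dz": -0.01, "wx": 0, "wy": 0, "wz": 0},
    {"claw": 0.02, "dx": 0, "dy": 0, "dz": -0.02, "wx": 0, "wy": 0, "wz": 0},
    {"claw": 0.02, "dx": 0, "dy": 0, "dz": -0.025, "wx": 0, "wy": 0, "wz": 0},
    {"claw": 0.02, "dx": 0, "dy": 0, "dz": -0.025, "wx": 0, "wy": 0, "wz": 0},
    {"claw": 0.02, "dx": 0, "dy": 0, "dz": -0.02, "wx": 0, "wy": 0, "wz": -3},
    {"claw": 0.02, "dx": 0, "dy": 0, "dz": 0, "wx": 0, "wy": 0, "wz": 0},
    {"claw": 0.02, "dx": -0.005, "dy": -0.015, "dz": 0, "wx": 0, "wy": 0, "wz": 0},
    {"claw": 0.02, "dx": -0.007, "dy": -0.03, "dz": 0, "wx": 0, "wy": 0, "wz": 0},
    {"claw": 0.02, "dx": -0.008, "dy": -0.03, "dz": 0, "wx": 0, "wy": 0, "wz": 0},
    {"claw": 0.02, "dx": -0.008, "dy": -0.03, "dz": 0, "wx": 0, "wy": 0, "wz": 0},
    {"claw": 0.02, "dx": -0.008, "dy": -0.03, "dz": 0, "wx": 0, "wy": 0, "wz": 0},
    {"claw": 0.02, "dx": -0.008, "dy": -0.03, "dz": 0, "wx": 0, "wy": 0, "wz": 0},
    {"claw": 0.02, "dx": -0.008, "dy": -0.03, "dz": 0, "wx": 0, "wy": 0, "wz": 0},
    {"claw": 0.02, "dx": -0.006, "dy": -0.03, "dz": 0, "wx": 0, "wy": 0, "wz": 0},
    {"claw": 0.02, "dx": -0.003, "dy": -0.02, "dz": 0, "wx": 0, "wy": 0, "wz": 0},
    {"claw": 0.02, "dx": 0, "dy": 0, "dz": 0, "wx": 0, "wy": 0, "wz": 0},
    {"claw": 0.02, "dx": 0, "dy": 0, "dz": 0, "wx": 0, "wy": 0, "wz": 0}
  ]
}}

```text
t: 5.82
eef_pos: [0.4281, 0.2465, 0.2634]
tool_rot: [0.001, 1.0, -0.0, -0.001]
contact_force: [0.5, -0.5, -2.6]
gripper_width: 0.341
grasp_force: 50.4
```

Run:
```python
from h import *
R,p=tool();print(p.round(4),R.round(3),get_obs()["q"].round(2),get_obs()["t"])
for n in("wrist","scene","top"):
    im,P,d=look(n);np.savez(n+"2.npz",im=im,P=P,d=d)
    if n=="wrist":cv2.imwrite("pics/w2.png",im[...,::-1])
    Q=P[(abs(P[...,0]-p[0])<.05)&(abs(P[...,1]-p[1])<.07)&(P[...,2]>.08)&(P[...,2]<.222)&(d>0)]
    if n!="wrist":
      for lo,hi in((.09,.12),(.12,.145),(.15,.18),(.18,.2),(.2,.222)):
        q=Q[(Q[:,2]>lo)&(Q[:,2]<hi)]
        if len(q):print(n,lo,len(q),q.min(0).round(3),np.median(q,0).round(3),q.max(0).round(3))
im=np.load("scene2.npz")["im"];c=cv2.resize(im[140:310,60:300],None,fx=3,fy=3)[...,::-1];cv2.imwrite("pics/s2.png",c)
```

```text
[0.4281 0.2465 0.2634] [[ 1.    -0.    -0.002]
 [-0.    -1.    -0.001]
 [-0.002  0.001 -1.   ]] [-0.17  0.22 -0.55  1.94  0.13  1.02 -2.35] 5.825
scene 0.09 187 [0.398 0.205 0.101] [0.406 0.245 0.111] [0.456 0.29  0.12 ]
scene 0.12 688 [0.399 0.204 0.12 ] [0.426 0.25  0.134] [0.458 0.29  0.144]
scene 0.15 27 [0.425 0.203 0.151] [0.426 0.209 0.166] [0.429 0.291 0.18 ]
scene 0.18 19 [0.425 0.203 0.181] [0.427 0.284 0.19 ] [0.429 0.292 0.2  ]
scene 0.2 62 [0.424 0.206 0.2  ] [0.427 0.234 0.21 ] [0.432 0.288 0.219]
top 0.09 226 [0.402 0.206 0.1  ] [0.42  0.237 0.108] [0.456 0.29  0.12 ]
top 0.12 159 [0.402 0.205 0.12 ] [0.434 0.232 0.139] [0.458 0.292 0.145]
top 0.15 5 [0.428 0.204 0.15 ] [0.43  0.206 0.159] [0.431 0.207 0.177]
top 0.18 20 [0.427 0.205 0.18 ] [0.467 0.249 0.19 ] [0.476 0.255 0.199]
top 0.2 17 [0.427 0.206 0.201] [0.43  0.215 0.207] [0.461 0.25  0.21 ]
```

View pics/s2.png

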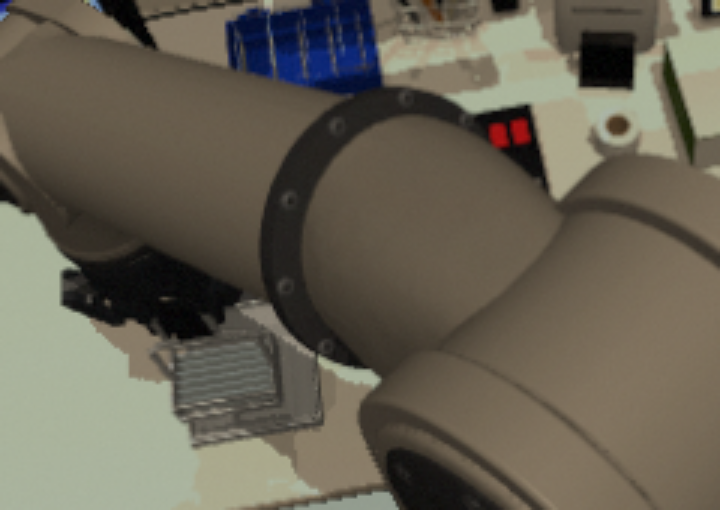

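View pics/w2.png

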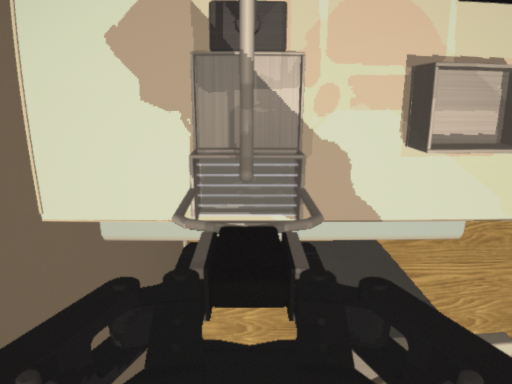

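The scene crop shows the rack upright in the gripper (tray at 225,370). The wrist picture shows the bail across the rod, the rod tip at (247,178), still ahead of the bail (y row 220), central.

Call:
{"op": "drive_tool", "data": {
  "increments": [
    {"claw": 0.02, "dx": 0.008, "dy": -0.0015, "dz": 0, "wx": 0, "wy": 0, "wz": 0},
    {"claw": 0.02, "dx": 0.012, "dy": 0, "dz": 0, "wx": 0, "wy": 0, "wz": 0},
    {"claw": 0.02, "dx": 0.012, "dy": 0, "dz": 0, "wx": 0, "wy": 0, "wz": 0},
    {"claw": 0.02, "dx": 0.012, "dy": 0, "dz": 0, "wx": 0, "wy": 0, "wz": 0},
    {"claw": 0.02, "dx": 0.012, "dy": 0, "dz": 0, "wx": 0, "wy": 0, "wz": 0},
    {"claw": 0.02, "dx": 0, "dy": 0, "dz": 0, "wx": 0, "wy": 0, "wz": 0},
    {"claw": 0.02, "dx": 0, "dy": 0, "dz": 0, "wx": 0, "wy": 0, "wz": 0},
    {"claw": 0.02, "dx": 0, "dy": 0, "dz": 0.008, "wx": 0, "wy": 0, "wz": 0},
    {"claw": 0.02, "dx": 0, "dy": 0, "dz": 0.008, "wx": 0, "wy": 0, "wz": 0},
    {"claw": 0.02, "dx": 0, "dy": 0, "dz": 0.008, "wx": 0, "wy": 0, "wz": 0},
    {"claw": 0.02, "dx": 0, "dy": 0, "dz": 0.004, "wx": 0, "wy": 0, "wz": 0},
    {"claw": 0.02, "dx": 0, "dy": 0, "dz": 0, "wx": 0, "wy": 0, "wz": 0},
    {"claw": 0.02, "dx": 0, "dy": 0, "dz": 0, "wx": 0, "wy": 0, "wz": 0}
  ]
}}

```text
t: 7.6
eef_pos: [0.4849, 0.2489, 0.2365]
tool_rot: [-0.0, 1.0, -0.0, 0.0]
contact_force: [0.7, 0.2, -2.3]
gripper_width: 0.345
grasp_force: 50.2
```

Run:
```python
from h import *
R,p=tool();print(p.round(4))
im,P,d=look("wrist");cv2.imwrite("pics/w3.png",im[...,::-1])
```

```text
[0.4849 0.2489 0.2365]
```

View pics/w3.png

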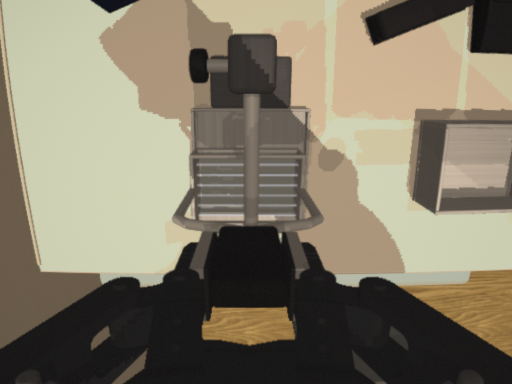

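The bail now lies across the rod inside the hook (bar at row 222, rod at column 250), and no contact load yet. I'll lower it gently.

Call:
{"op": "drive_tool", "data": {
  "increments": [
    {"claw": 0.02, "dx": 0, "dy": 0, "dz": 0.003, "wx": 0, "wy": 0, "wz": 0},
    {"claw": 0.02, "dx": 0, "dy": 0, "dz": 0.002, "wx": 0, "wy": 0, "wz": 0},
    {"claw": 0.02, "dx": 0, "dy": 0, "dz": 0, "wx": 0, "wy": 0, "wz": 0}
  ]
}}

```text
t: 8.02
eef_pos: [0.4848, 0.2488, 0.2314]
tool_rot: [0.0, 1.0, -0.0, 0.0]
contact_force: [-0.1, 0.9, -1.5]
gripper_width: 0.339
grasp_force: 50.6
```

Call:
{"op": "drive_tool", "data": {
  "increments": [
    {"claw": 0.02, "dx": 0, "dy": 0, "dz": 0.002, "wx": 0, "wy": 0, "wz": 0},
    {"claw": 0.02, "dx": 0, "dy": 0, "dz": 0.001, "wx": 0, "wy": 0, "wz": 0},
    {"claw": 0.02, "dx": 0, "dy": 0, "dz": 0, "wx": 0, "wy": 0, "wz": 0}
  ]
}}

```text
t: 8.4
eef_pos: [0.4851, 0.249, 0.2307]
tool_rot: [0.0, 1.0, -0.0, 0.001]
contact_force: [-5.1, -3.7, 17.1]
gripper_width: 0.345
grasp_force: 52.3
```

Call:
{"op": "drive_tool", "data": {
  "increments": [
    {"claw": 0.02, "dx": 0, "dy": 0, "dz": -0.002, "wx": 0, "wy": 0, "wz": 0},
    {"claw": 0.02, "dx": 0, "dy": 0, "dz": 0, "wx": 0, "wy": 0, "wz": 0},
    {"claw": 0.036, "dx": 0, "dy": 0, "dz": 0, "wx": 0, "wy": 0, "wz": 0},
    {"claw": 0.05, "dx": 0, "dy": 0, "dz": 0, "wx": 0, "wy": 0, "wz": 0},
    {"claw": 0.07, "dx": 0, "dy": 0, "dz": 0, "wx": 0, "wy": 0, "wz": 0},
    {"claw": 0.07, "dx": 0, "dy": 0, "dz": 0, "wx": 0, "wy": 0, "wz": 0},
    {"claw": 0.07, "dx": 0, "dy": 0, "dz": 0, "wx": 0, "wy": 0, "wz": 0},
    {"claw": 0.07, "dx": 0, "dy": 0, "dz": -0.02, "wx": 0, "wy": 0, "wz": 0},
    {"claw": 0.07, "dx": 0, "dy": 0, "dz": -0.03, "wx": 0, "wy": 0, "wz": 0},
    {"claw": 0.07, "dx": 0, "dy": 0, "dz": -0.03, "wx": 0, "wy": 0, "wz": 0},
    {"claw": 0.07, "dx": 0, "dy": 0, "dz": 0, "wx": 0, "wy": 0, "wz": 0},
    {"claw": 0.07, "dx": 0, "dy": 0, "dz": 0, "wx": 0, "wy": 0, "wz": 0}
  ]
}}

```text
t: 9.9
eef_pos: [0.4845, 0.2484, 0.3096]
tool_rot: [0.0, 1.0, -0.0, -0.0]
contact_force: [-0.2, -0.9, -1.3]
gripper_width: 0.823
grasp_force: 0.0
```

Run:
```python
from h import *
R,p=tool();print(p.round(4))
im,P,d=look("wrist")
m=(d>0)&(im.max(2)<70)&(P[...,2]>.2)&(P[...,2]<.26)&(abs(P[...,0]-.484)<.04)&(abs(P[...,1]-.249)<.025)
Q=P[m];print(len(Q),Q.min(0).round(3),np.median(Q,0).round(3),Q.max(0).round(3))
m=(d>0)&(P[...,2]>.09)&(P[...,2]<.125)&(abs(P[...,0]-.484)<.06)&(abs(P[...,1]-.249)<.06)
Q=P[m];print(len(Q),Q.min(0).round(3),np.median(Q,0).round(3),Q.max(0).round(3))
cv2.imwrite("pics/w4.png",im[...,::-1])
```

```text
[0.4845 0.2484 0.3096]
1753 [0.479 0.233 0.2  ] [0.49  0.248 0.242] [0.491 0.262 0.247]
2205 [0.457 0.204 0.09 ] [0.49  0.241 0.103] [0.514 0.29  0.125]
```

View pics/w4.png

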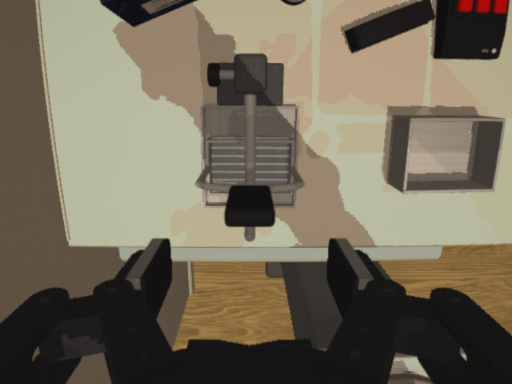

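The rack hangs upright in the hook, with the tab at (250,205) and the hook tip just below it at (250,235). Tab top is at 0.246 m, as it should be. Next is the lid.

Call:
{"op": "drive_tool", "data": {
  "increments": [
    {"claw": 0.06, "dx": 0, "dy": 0.034, "dz": 0, "wx": 0, "wy": 0, "wz": 0},
    {"claw": 0.06, "dx": 0, "dy": 0.048, "dz": 0, "wx": 0, "wy": 0, "wz": 0},
    {"claw": 0.06, "dx": -0.001, "dy": 0.048, "dz": 0, "wx": 0, "wy": 0, "wz": 0},
    {"claw": 0.06, "dx": -0.001, "dy": 0.048, "dz": 0, "wx": 0, "wy": 0, "wz": 0},
    {"claw": 0.06, "dx": -0.001, "dy": 0.048, "dz": 0, "wx": 0, "wy": 0, "wz": 0},
    {"claw": 0.06, "dx": -0.001, "dy": 0.048, "dz": 0, "wx": 0, "wy": 0, "wz": 0},
    {"claw": 0.06, "dx": -0.001, "dy": 0.048, "dz": 0, "wx": 0, "wy": 0, "wz": 0},
    {"claw": 0.06, "dx": -0.001, "dy": 0.048, "dz": 0, "wx": 0, "wy": 0, "wz": 0},
    {"claw": 0.06, "dx": -0.001, "dy": 0.048, "dz": 0, "wx": 0, "wy": 0, "wz": 0},
    {"claw": 0.06, "dx": -0.002, "dy": 0.048, "dz": 0, "wx": 0, "wy": 0, "wz": 0},
    {"claw": 0.06, "dx": -0.002, "dy": 0.048, "dz": 0, "wx": 0, "wy": 0, "wz": 0},
    {"claw": 0.06, "dx": 0, "dy": 0, "dz": 0.0, "wx": 0, "wy": 0, "wz": -10},
    {"claw": 0.06, "dx": 0, "dy": 0, "dz": 0.015, "wx": 0, "wy": 0, "wz": -10},
    {"claw": 0.06, "dx": 0, "dy": 0, "dz": 0.02, "wx": 0, "wy": 0, "wz": -10},
    {"claw": 0.06, "dx": 0, "dy": 0, "dz": 0.02, "wx": 0, "wy": 0, "wz": -10},
    {"claw": 0.06, "dx": 0, "dy": 0, "dz": 0.02, "wx": 0, "wy": 0, "wz": -10},
    {"claw": 0.06, "dx": 0, "dy": 0, "dz": 0.02, "wx": 0, "wy": 0, "wz": -10},
    {"claw": 0.06, "dx": 0, "dy": 0, "dz": 0.015, "wx": 0, "wy": 0, "wz": -10},
    {"claw": 0.06, "dx": 0, "dy": 0, "dz": 0, "wx": 0, "wy": 0, "wz": -10},
    {"claw": 0.06, "dx": 0, "dy": 0, "dz": 0, "wx": 0, "wy": 0, "wz": 0}
  ]
}}

```text
t: 12.45
eef_pos: [0.473, -0.265, 0.1991]
tool_rot: [-0.001, 0.767, 0.642, -0.0]
contact_force: [-0.0, -0.0, 0.2]
gripper_width: 0.708
grasp_force: 0.0
```

Run:
```python
from h import *
R,p=tool();print(p.round(4),np.degrees(np.arctan2(R[1,1],R[0,1])),R[2].round(3),get_obs()["q"].round(2))
im,P,d=look("wrist")
for a,b in((.024,.055),):
    m=(d>0)&(im.max(2)<75)&(P[...,2]>a)&(P[...,2]<b)&(abs(P[...,0]-.474)<.05)&(abs(P[...,1]+.265)<.06)
    Q=P[m];r=cv2.minAreaRect((Q[:,:2]*1000).astype(np.float32));print(len(Q),np.median(Q,0).round(4),Q.min(0).round(3),Q.max(0).round(3),r)
# dish rim from top
im,P,d=look("top")
m=(d>0)&(P[...,2]>.043)&(P[...,2]<.056)&(abs(P[...,0]-.489)<.06)&(abs(P[...,1]-.005)<.075)
Q=P[m];print(len(Q),cv2.minAreaRect((Q[:,:2]*1000).astype(np.float32)))
```

```text
[ 0.473  -0.265   0.1991] -10.10137094490581 [ 0.001 -0.002 -1.   ] [ 0.7   0.35 -0.38  1.91  0.16  0.91  0.07]
1032 [ 0.474  -0.2659  0.0394] [ 0.463 -0.303  0.029] [ 0.484 -0.235  0.042] ((473.5381164550781, -268.96917724609375), (69.14559936523438, 11.241520881652832), 80.2852783203125)
172 ((488.08294677734375, 5.789710998535156), (90.17378997802734, 120.36248779296875), 1.1582549810409546)
```

Call:
{"op": "drive_tool", "data": {
  "increments": [
    {"claw": 0.06, "dx": -0.002, "dy": 0, "dz": 0.03, "wx": 0, "wy": 0, "wz": 0},
    {"claw": 0.06, "dx": 0, "dy": 0, "dz": 0.04, "wx": 0, "wy": 0, "wz": 0},
    {"claw": 0.06, "dx": 0, "dy": 0, "dz": 0.04, "wx": 0, "wy": 0, "wz": 0},
    {"claw": 0.06, "dx": 0, "dy": 0, "dz": 0.03, "wx": 0, "wy": 0, "wz": 0},
    {"claw": 0.06, "dx": 0, "dy": 0, "dz": 0.015, "wx": 0, "wy": 0, "wz": 0},
    {"claw": 0.06, "dx": 0, "dy": 0, "dz": 0, "wx": 0, "wy": 0, "wz": 0},
    {"claw": 0.005, "dx": 0, "dy": 0, "dz": 0, "wx": 0, "wy": 0, "wz": 0},
    {"claw": 0.005, "dx": 0, "dy": 0, "dz": 0, "wx": 0, "wy": 0, "wz": 0},
    {"claw": 0.005, "dx": 0, "dy": 0, "dz": 0, "wx": 0, "wy": 0, "wz": 0},
    {"claw": 0.005, "dx": 0, "dy": 0, "dz": 0, "wx": 0, "wy": 0, "wz": 0},
    {"claw": 0.005, "dx": 0, "dy": 0, "dz": 0, "wx": 0, "wy": 0, "wz": 0},
    {"claw": 0.005, "dx": 0, "dy": 0, "dz": 0, "wx": 0, "wy": 0, "wz": 0}
  ]
}}

```text
t: 14.05
eef_pos: [0.474, -0.2676, 0.0464]
tool_rot: [0.001, 0.766, 0.643, 0.0]
contact_force: [-1.0, 0.7, 6.5]
gripper_width: 0.128
grasp_force: 49.7
```

Call:
{"op": "drive_tool", "data": {
  "increments": [
    {"claw": 0.005, "dx": 0, "dy": 0, "dz": -0.015, "wx": 0, "wy": 0, "wz": 0},
    {"claw": 0.005, "dx": 0, "dy": 0, "dz": -0.03, "wx": 0, "wy": 0, "wz": 0},
    {"claw": 0.005, "dx": 0, "dy": 0, "dz": -0.03, "wx": 0, "wy": 0, "wz": 0},
    {"claw": 0.005, "dx": 0, "dy": 0, "dz": -0.025, "wx": 0, "wy": 0, "wz": -5.3},
    {"claw": 0.005, "dx": 0, "dy": 0, "dz": 0, "wx": 0, "wy": 0, "wz": -5.4},
    {"claw": 0.005, "dx": 0.023, "dy": 0.0014, "dz": 0, "wx": 0, "wy": 0, "wz": 0},
    {"claw": 0.005, "dx": 0.035, "dy": 0.002, "dz": 0, "wx": 0, "wy": 0, "wz": 0},
    {"claw": 0.005, "dx": 0.04, "dy": 0.003, "dz": 0, "wx": 0, "wy": 0, "wz": 0},
    {"claw": 0.005, "dx": 0.04, "dy": 0.003, "dz": 0, "wx": 0, "wy": 0, "wz": 0},
    {"claw": 0.005, "dx": 0.04, "dy": 0.003, "dz": 0, "wx": 0, "wy": 0, "wz": 0},
    {"claw": 0.005, "dx": 0.04, "dy": 0.002, "dz": 0, "wx": 0, "wy": 0, "wz": 0},
    {"claw": 0.005, "dx": 0.035, "dy": 0.002, "dz": 0, "wx": 0, "wy": 0, "wz": 0},
    {"claw": 0.005, "dx": 0.02, "dy": 0.001, "dz": 0, "wx": 0, "wy": 0, "wz": 0},
    {"claw": 0.005, "dx": 0, "dy": 0, "dz": 0, "wx": 0, "wy": 0, "wz": 0},
    {"claw": 0.005, "dx": 0, "dy": 0, "dz": 0, "wx": 0, "wy": 0, "wz": 0}
  ]
}}

```text
t: 15.92
eef_pos: [0.4872, 0.0048, 0.1455]
tool_rot: [0.0, 0.703, 0.711, -0.0]
contact_force: [-0.2, 0.8, -2.2]
gripper_width: 0.128
grasp_force: 49.1
```

Run:
```python
from h import *
R,p=tool();print(p.round(4),np.degrees(np.arctan2(R[1,1],R[0,1])),R[2].round(4))
im,P,d=look("wrist");np.savez("w5.npz",im=im,P=P,d=d);cv2.imwrite("pics/w5.png",im[...,::-1])
```

```text
[0.4872 0.0048 0.1455] 0.6339992220456644 [-9.e-04 -2.e-04 -1.e+00]
```

View pics/w5.png

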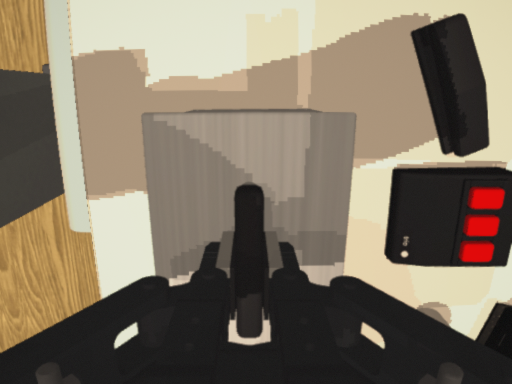

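The wrist picture shows the lid held level, with its plate from column 143 to 356 and its front edge at row 112, hiding the dish. I'll measure its offset in the hand.

Run:
```python
from h import *
f=np.load("w5.npz");P,im,d=f["P"],f["im"],f["d"]
m=(d>0)&(P[...,2]>.095)&(P[...,2]<.13)&(im.max(2)>75)&(abs(P[...,0]-.487)<.07)&(abs(P[...,1])<.09)
m=cv2.morphologyEx(m.astype(np.uint8),cv2.MORPH_OPEN,np.ones((3,3),np.uint8))>0
Q=P[m];print(len(Q),Q.min(0),Q.max(0),np.median(Q,0))
A=np.c_[Q[:,:2],np.ones(len(Q))];print("plane",np.linalg.lstsq(A,Q[:,2],rcond=None)[0])
L=[];Rr=[]
for y in np.arange(.01,.065,.006):
    q=Q[(Q[:,1]>y)&(Q[:,1]<y+.006)]
    if len(q):print(y.round(3),q[:,0].min().round(4),q[:,0].max().round(4))
for x in np.arange(.445,.53,.012):
    q=Q[(Q[:,0]>x)&(Q[:,0]<x+.012)]
    print(x.round(3),q[:,1].max().round(4))
```

```text
28830 [ 0.43671519 -0.05843813  0.10761772] [0.53566228 0.06723374 0.12996767] [0.48582438 0.03501514 0.11085031]
plane [-0.00289882 -0.00241782  0.11239326]
0.01 0.4375 0.5354
0.016 0.4373 0.5352
0.022 0.4373 0.5357
0.028 0.4371 0.535
0.034 0.4367 0.5351
0.04 0.4372 0.5349
0.046 0.4374 0.5347
0.052 0.4372 0.5349
0.058 0.4368 0.5346
0.064 0.4369 0.5341
0.445 0.0662
0.457 0.0663
0.469 0.0664
0.481 0.0665
0.493 0.0667
0.505 0.0669
0.517 0.0671
0.529 0.0672
```

Call:
{"op": "drive_tool", "data": {
  "increments": [
    {"claw": 0.005, "dx": 0.003, "dy": 0.002, "dz": 0.01, "wx": 0, "wy": 0, "wz": 0},
    {"claw": 0.005, "dx": 0, "dy": 0, "dz": 0.018, "wx": 0, "wy": 0, "wz": 0},
    {"claw": 0.005, "dx": 0, "dy": 0, "dz": 0.012, "wx": 0, "wy": 0, "wz": 0},
    {"claw": 0.005, "dx": 0, "dy": 0, "dz": 0.005, "wx": 0, "wy": 0, "wz": 0},
    {"claw": 0.005, "dx": 0, "dy": 0, "dz": 0.004, "wx": 0, "wy": 0, "wz": 0},
    {"claw": 0.005, "dx": 0, "dy": 0, "dz": 0.003, "wx": 0, "wy": 0, "wz": 0},
    {"claw": 0.005, "dx": 0, "dy": 0, "dz": 0, "wx": 0, "wy": 0, "wz": 0}
  ]
}}

```text
t: 16.85
eef_pos: [0.4894, 0.009, 0.0933]
tool_rot: [0.0, 0.703, 0.711, 0.0]
contact_force: [0.5, -0.1, -1.6]
gripper_width: 0.125
grasp_force: 49.0
```

Call:
{"op": "drive_tool", "data": {
  "increments": [
    {"claw": 0.005, "dx": -0.001, "dy": 0, "dz": 0.002, "wx": 0, "wy": 0, "wz": 0},
    {"claw": 0.005, "dx": 0, "dy": 0, "dz": 0.002, "wx": 0, "wy": 0, "wz": 0},
    {"claw": 0.005, "dx": 0, "dy": 0, "dz": 0, "wx": 0, "wy": 0, "wz": 0}
  ]
}}

```text
t: 17.23
eef_pos: [0.4893, 0.0079, 0.0892]
tool_rot: [-0.0, 0.703, 0.711, -0.0]
contact_force: [-0.3, 0.1, -2.7]
gripper_width: 0.129
grasp_force: 49.0
```

Call:
{"op": "drive_tool", "data": {
  "increments": [
    {"claw": 0.005, "dx": 0, "dy": 0, "dz": 0.001, "wx": 0, "wy": 0, "wz": 0},
    {"claw": 0.005, "dx": 0, "dy": 0, "dz": 0.001, "wx": 0, "wy": 0, "wz": 0},
    {"claw": 0.005, "dx": 0, "dy": 0, "dz": 0, "wx": 0, "wy": 0, "wz": 0}
  ]
}}

```text
t: 17.6
eef_pos: [0.4895, 0.008, 0.0884]
tool_rot: [0.0, 0.703, 0.711, -0.0]
contact_force: [-4.4, 0.0, 12.1]
gripper_width: 0.129
grasp_force: 51.0
```

Call:
{"op": "drive_tool", "data": {
  "increments": [
    {"claw": 0.005, "dx": 0, "dy": 0, "dz": -0.001, "wx": 0, "wy": 0, "wz": 0},
    {"claw": 0.02, "dx": 0, "dy": 0, "dz": 0, "wx": 0, "wy": 0, "wz": 0},
    {"claw": 0.04, "dx": 0, "dy": 0, "dz": 0, "wx": 0, "wy": 0, "wz": 0},
    {"claw": 0.06, "dx": 0, "dy": 0, "dz": 0, "wx": 0, "wy": 0, "wz": 0},
    {"claw": 0.06, "dx": 0, "dy": 0, "dz": 0, "wx": 0, "wy": 0, "wz": 0},
    {"claw": 0.06, "dx": 0, "dy": 0, "dz": 0, "wx": 0, "wy": 0, "wz": 0},
    {"claw": 0.06, "dx": 0, "dy": 0, "dz": -0.03, "wx": 0, "wy": 0, "wz": 0},
    {"claw": 0.06, "dx": 0, "dy": 0, "dz": -0.05, "wx": 0, "wy": 0, "wz": 0},
    {"claw": 0.06, "dx": 0, "dy": 0, "dz": -0.05, "wx": 0, "wy": 0, "wz": 0},
    {"claw": 0.06, "dx": 0, "dy": 0, "dz": 0, "wx": 0, "wy": 0, "wz": 0},
    {"claw": 0.06, "dx": 0, "dy": 0, "dz": 0, "wx": 0, "wy": 0, "wz": 0}
  ]
}}

```text
t: 18.98
eef_pos: [0.4891, 0.0077, 0.2179]
tool_rot: [0.0, 0.703, 0.711, -0.0]
contact_force: [-0.7, 0.2, -0.8]
gripper_width: 0.708
grasp_force: 0.0
```

Run:
```python
from h import *
im,P,d=look("wrist");cv2.imwrite("pics/w6.png",im[...,::-1])
m=(d>0)&(P[...,2]>.045)&(P[...,2]<.07)&(abs(P[...,0]-.489)<.08)&(abs(P[...,1])<.09)&(im.max(2)>75)
Q=P[m];A=np.c_[Q[:,:2]-[.489,.006],np.ones(len(Q))];print("plane",np.linalg.lstsq(A,Q[:,2],rcond=None)[0],cv2.minAreaRect((Q[:,:2]*1000).astype(np.float32)),Q.max(0))
im,P,d=look("scene")
m=(d>0)&(im.max(2)<75)&(P[...,2]>.2)&(P[...,2]<.25)&(abs(P[...,0]-.484)<.05)&(abs(P[...,1]-.249)<.03)
Q=P[m];print(len(Q),np.median(Q,0),Q.max(0),Q.min(0))
```

```text
plane [-0.00054722  0.00018512  0.05372055] ((488.8157043457031, 6.214160919189453), (97.7436752319336, 127.14421081542969), 0.7712513208389282) [0.53819379 0.07027607 0.05656993]
151 [0.48036406 0.24566211 0.2302175 ] [0.48881336 0.26207297 0.24785679] [0.47764155 0.23355749 0.20039597]
```

View pics/w6.png

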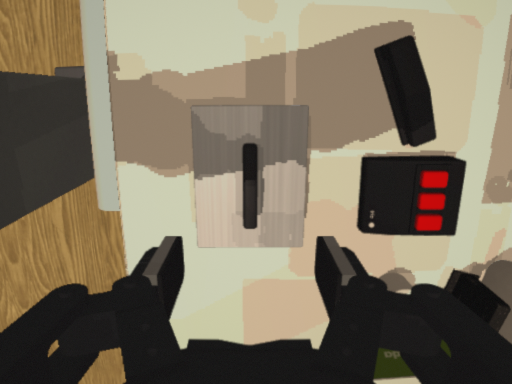

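The lid (plate at 192–308, 105–248) sits level on the dish, with its plate top at 0.0537 m against 0.054 expected and its centre within 1 mm. The rack still hangs upright. I'm handing in.

```bash
python3 -c "
from station import *
print(hand_in())"
```

```text
the job is handed in; nothing more can be done
None
```

The rack hangs upright by its bail in the hook and the lid sits fully home on the dish, with the other things left where they were; the job was handed in at about 19 s, and no verdict came back.

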